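# Stop the conveyor and hold its blind bush hole-up for greasing

### The job

Turn the selector on the conveyor's control box to point at the middle one of its three marks, stop. Then pick up the square grey bush, find the end with the blind hole, and turn it over until the hole faces straight up; finish while still holding it in the gripper, keeping it still over the middle of the drip tray and at least 15 cm above the table, so that it can be filled with grease. Leave the jar, the wrench and the steel collar where they are.

Things in the scene. Friction and masses are not known exactly. Their poses are not given: they have to be found in the camera images.
- selector (a joint): Selector on top of the control box: a black bar 46 x 13 x 26 mm tall on a round skirt 48 mm across, 8 mm thick, with a white pointer line on one half of its top. Value in rad, growing clockwise seen from above. Three marks on the box: 0 (first), 0.8 (middle, longest mark: stop), 1.6 (last). It starts at or somewhat past the first mark, turns stiffly (0.05 N m) and stays where it is left; it has no clicks and stops at -0.1 and 1.7.
- selector_grip (a point): A point on the selector's turning axis, at mid-height of the bar, 72 mm above the table; the bar's top is 12 mm higher, the skirt's top 14 mm lower. Its x axis lies along the bar, towards the pointer, and turns with it; z is up.
- box_top (a point): Centre of the top of the control box, a grey metal box with an aluminium face plate, 110 (x) x 130 (y) x 49 mm tall, fixed to the table. The middle mark lies from this point along its x axis; the first mark is 0.8 rad counterclockwise of it, the last 0.8 rad clockwise.
- bush_center (a point): Centre of the bush: a square bar of grey plastic, 40 x 40 mm and 64 mm long, about 0.13 kg, lying on its side. Its x axis runs along the bar, out through the end with the blind hole (25 mm across, 34 mm deep, centred); the other end is plain. The hole may face any way round at the start. z is up at the start.
- tray: Drip tray of bare steel, open on top, 200 (x) x 160 (y) x 22 mm tall, walls 4 mm, fixed to the table. Origin at the centre of its underside.
- bush: The same bush; origin at the middle of the side on which it lies at the start, axes as for its centre.
- jar: Bystander: amber jar with a white lid, 64 mm across, 75 mm tall, standing. Origin at the centre of its underside.
- wrench: Bystander: steel wrench 170 mm long, lying flat.
- collar: Bystander: steel collar (thick ring) 60 mm across, 30 mm tall, hole 32 mm, lying flat. Origin at the centre of its underside.
Mind the look-alikes: they are no part of the job. What is meant by the part that bears selector is not pink, and is the larger of those in its own colour. Several things look just like the bush: the one meant starts farthest to the robot's left.

How it is judged:
By the outcome, as a careful person would: the job done as asked, in the order asked, and still so for the second after the job is handed in, while the arm keeps its last pose, push and grip.
It also fails if it takes over 51 s, if anything falls off the work surface, if the arm or the gripper's body presses on something with over 40 N, if the wrist force passes 120 N, or if a joint passes its speed limit or range.

### The arm

A 7-joint arm with a two-finger parallel gripper is mounted at the origin on the work surface. World frame = base frame: x ahead of the robot, y to its left, z up, the work surface at z = 0. Lengths are in m, angles in rad, forces in N, time in s.
With the tool pointing down it reaches from about 0.375 to 0.925 m from the base axis. Payload 3.1 kg.
Tool frame: the origin (TCP) lies on the mounting face of the last link; the fingertips stand ahead of it and the grasp point (between the pads) lies 155 mm ahead of it (env.nose_length is the y of the fingertips in the tool frame, in m); y points along the fingers, x is the direction in which the jaws open and shut, and the axes are right-handed (so a half turn about y gives the same grasp; the last joint's range is limited). The gripper opens to 85 mm and grips with 20 to 120 N. Pads are 22 mm wide; open, the fingers measure 114 mm over their backs; the gripper's body (76 mm by 85 mm) begins 54 mm behind the grasp point. The pads swing forward as they close: fully open they stand 13 mm farther back than shut.
Start: joints at [1.251, 0.383, 0.044, 1.598, -0.018, 1.161, -0.05], TCP at [0.143, -0.634, 0.405] pointing down, gripper open.
Joint ranges: [-2.61, 2.61], [-0.41, 2.15], [-1.48, 1.57], [0, 2.5], [-1.57, 4.71], [0.05, 1.97], [-2.85, 2.85]. Speed limits (rad/s): [2.79, 2.79, 3.14, 3.14, 3.14, 3.14, 3.14].

### API

Orientations are given as a unit quaternion [x, y, z, w].
In Python, from bench import env gives the robot as it stands.
- The arm moves only by the tool play_rows, never from a script. Its argument "series" is a list that holds one entry, the list of rows, each a list of 7 numbers: the shift along the tool's x, y, z in units of 0.3 m (1.0 is 0.3 m), then the turn, a rotation vector about the tool's x, y, z in units of 1.5 rad (1.0 is 1.5 rad), then the closure, from -1 (fully open) to 1 (shut), so that 0 is half open. In form: [[[tx, ty, tz, rx, ry, rz, fingers], ...]]. A call has 1 to 20 rows; each row is the pose to reach, as a shift and turn from the pose commanded when the call began, along the tool's axes at that moment; what a row does not reach only later rows make up. A row lasts 1/10 s, in which the tool goes at most 50 mm and 8.59 degrees, less where a joint would pass 70% of its speed; a pose out of reach is approached as far as the arm can. A call with a number of a shift or a turn outside -1 to 1 is refused whole. A call with a gripper value outside its range is refused whole. The fingers move at their own pace and stop on an object; the grip force is fixed at half the most. Time passes only in rows, so rows that repeat a pose let the fingers close. It gives the time, the measured TCP pose, the force and the opening at its end, in the units of the state.
- env.observe(): the state, without advancing time (a new reading comes with each control period).
- env.read_camera(name): name is "scene" or "top" or "wrist"; returns the picture (420x560x3 uint8, red, green, blue); there is no depth.
- env.camera_info(name): a dict with "fx", "fy", "cx", "cy" (pixels), "k1" (the pictures are not rectified: a ray, as slopes to the right and down, at radius r is drawn at 1 + k1 r^2 times it, then the intrinsics apply), "extrinsics" (4x4, takes a point from camera to world coordinates). Camera axes: x right, y down, z forward; pixel columns grow to the right and rows downward; lengths in m; the calibration is good to about 2 mm. A picture is of the moment at which its call begins: read the wrist's pose just before it. camera_info takes no time and is no camera call; for the wrist camera it gives the pose at the moment of the call.
- env.close_job(): hands the job in, once; it reports no verdict.
The state is a dict: "time": time; "qpos": joint angles; "qvel": joint speeds; "effort": joint torques, N m; "tool_pos": TCP position; "eef_rot": TCP orientation; "force": force on the tool from outside, world axes, zero at the start; "wrist_torque": the same for the moment, N m; "finger_gap": opening from 0.0 (shut) to 1.0 (fully open).
Only numpy, scipy, OpenCV 4.12 (cv2) and the standard library are available. Lean on these libraries where they do the work, as an engineer would, in place of code of your own. Each camera call takes 0.05 s, during which the arm holds its last target.

## Working session

There is one attempt and no reset: what is moved stays moved. The work goes in short steps, Python scripts to look and compute and a tool call to move; the robot and the scene stay as the last step left them, time stands still between calls to the robot, and variables do not carry over. Pictures are saved under pics/ and viewed, and the job is handed in when it is done.

Besides the shell and the picture viewer there is one more tool, called by a JSON object that holds its "name" and its "arguments". play_rows: Moves the arm, as the interface text tells. Its arguments: {"type":"object","properties":{"series":{"type":"array","items":{"type":"array","items":{"type":"array","items":{"type":"number"}}}}},"required":["series"]}

```bash
ls; mkdir -p pics; python3 - <<'E'
from bench import env
import cv2,json
print(env.observe())
print(env.nose_length)
for n in ["scene","top","wrist"]:
    i=env.camera_info(n); print(n,{k:(v if k!="extrinsics" else [[round(float(a),4) for a in r] for r in v]) for k,v in i.items()})
    cv2.imwrite(f"pics/{n}0.png",cv2.cvtColor(env.read_camera(n),cv2.COLOR_RGB2BGR))
E
```

```text
pics
{'time': 0.0, 'qpos': array([ 1.25120455,  0.38385282,  0.043813  ,  1.5995705 , -0.01790438,
        1.1611444 , -0.04987901]), 'qvel': array([-3.94970450e-04,  7.47817155e-04, -1.10988833e-03,  3.16026609e-04,
        8.61528691e-05, -5.19218212e-04,  2.04184766e-04]), 'effort': array([-4.46099839e-04, -4.33457172e+01,  1.02416329e+00, -2.49513209e+01,
        1.06503195e-02,  1.12533494e-02, -1.91436499e-05]), 'tool_pos': array([ 0.14291169, -0.63360623,  0.40327631]), 'eef_rot': array([-0.55175444,  0.44230181, -0.44082063,  0.55282305]), 'force': array([-0.27956892,  0.01225104, -0.06186384]), 'wrist_torque': array([ 0.02519923,  0.03358462, -0.01973511]), 'finger_gap': 0.9967019216313096}
0.1734
scene {'fx': 470.90287589448894, 'fy': 470.90287589448894, 'cx': 285.75369765062595, 'cy': 211.3629208518448, 'k1': -0.12317780235741678, 'extrinsics': [[-0.7369, 0.4038, -0.5422, 1.2616], [0.6759, 0.4264, -0.6011, 0.8264], [-0.0116, -0.8094, -0.5871, 0.8657], [0.0, 0.0, 0.0, 1.0]]}
top {'fx': 523.4440569036582, 'fy': 523.4440569036582, 'cx': 273.26997172612397, 'cy': 206.29906187080957, 'k1': -0.07805795224138415, 'extrinsics': [[0.0257, -0.991, 0.1311, 0.3669], [-0.9995, -0.0279, -0.0144, 0.0247], [0.0179, -0.1307, -0.9913, 1.2926], [0.0, 0.0, 0.0, 1.0]]}
wrist {'fx': 305.9884698686887, 'fy': 305.9884698686887, 'cx': 280.0469402023099, 'cy': 213.75856135877282, 'k1': -0.000917516306142375, 'extrinsics': [[0.2188, -0.9264, -0.3063, 0.221], [-0.9758, -0.2084, -0.0667, -0.6156], [-0.002, 0.3135, -0.9496, 0.3722], [0.0, 0.0, 0.0, 1.0]]}
```

View pics/scene0.png

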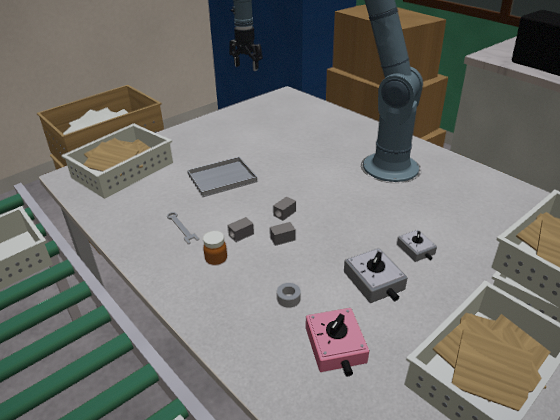

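View pics/top0.png

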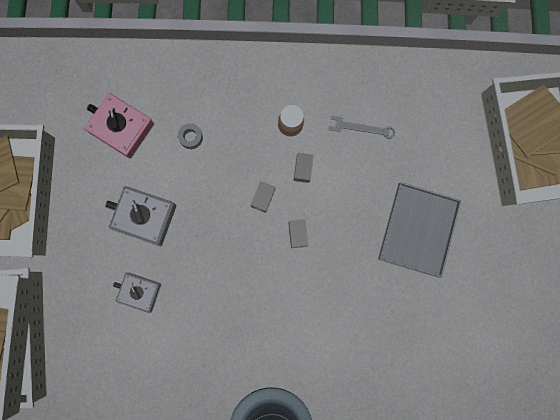

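View pics/wrist0.png

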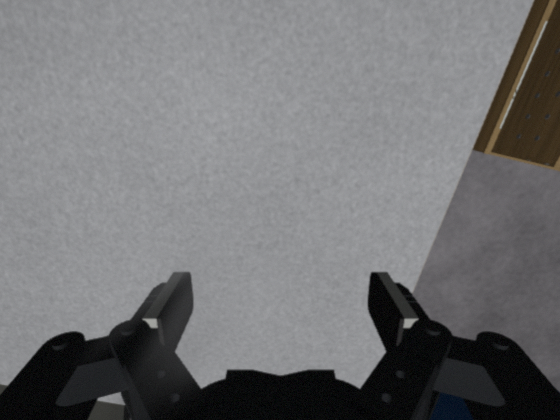

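The top view shows three boxes: pink (118,125), large grey (140,215) and small grey (138,292). The one meant is the large grey: it isn't pink and it's the larger of the two in its colour. There are three bushes, at (263,196), (304,167) and (298,233). Robot-left is image-left, so the bush meant is (263,196). I'll confirm both in a crop.

```bash
cat > h.py <<'E'
import numpy as np,cv2
from scipy.spatial.transform import Rotation as R
from bench import env
def px2w(info,uv,z):
    uv=np.asarray(uv,float).reshape(-1,2); K=np.array([[info['fx'],0,info['cx']],[0,info['fy'],info['cy']],[0,0,1]])
    n=cv2.undistortPointsIter(uv.reshape(-1,1,2),K,np.array([info['k1'],0,0,0,0]),None,None,(3,50,1e-10)).reshape(-1,2)
    E=np.array(info['extrinsics']); d=np.c_[n,np.ones(len(n))]@E[:3,:3].T; o=E[:3,3]
    return o+d*((z-o[2])/d[:,2])[:,None]
def w2px(info,P):
    K=np.array([[info['fx'],0,info['cx']],[0,info['fy'],info['cy']],[0,0,1]]);E=np.linalg.inv(np.array(info['extrinsics']))
    p,_=cv2.projectPoints(np.asarray(P,float).reshape(-1,1,3),cv2.Rodrigues(E[:3,:3])[0],E[:3,3],K,np.array([info['k1'],0,0,0,0]))
    return p.reshape(-1,2)
def crop(src,dst,x,y,w,h,s):
    cv2.imwrite(dst,cv2.resize(cv2.imread(src)[y:y+h,x:x+w],None,fx=s,fy=s,interpolation=cv2.INTER_CUBIC))
E
python3 - <<'E'
from h import *
crop('pics/top0.png','pics/topc1.png',95,175,90,90,6)
crop('pics/top0.png','pics/topc2.png',240,140,90,120,5)
crop('pics/scene0.png','pics/scc.png',220,190,90,60,8)
crop('pics/scene0.png','pics/scc2.png',335,240,80,65,8)
E
```

```text
(no output)
```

View pics/topc1.png

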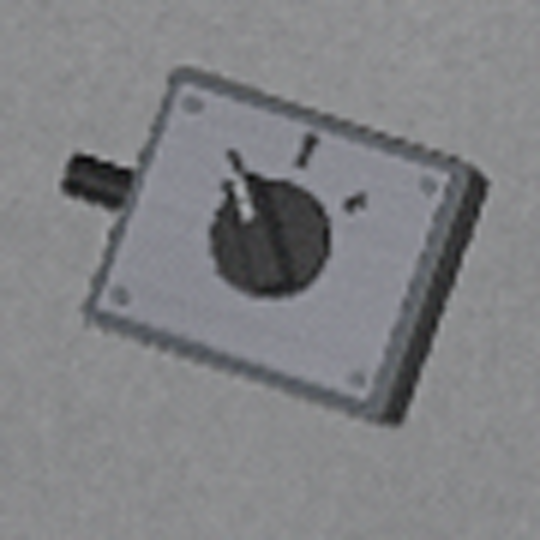

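View pics/topc2.png

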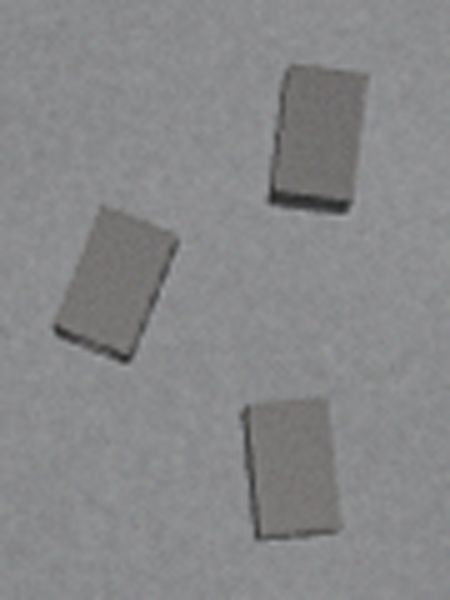

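View pics/scc.png

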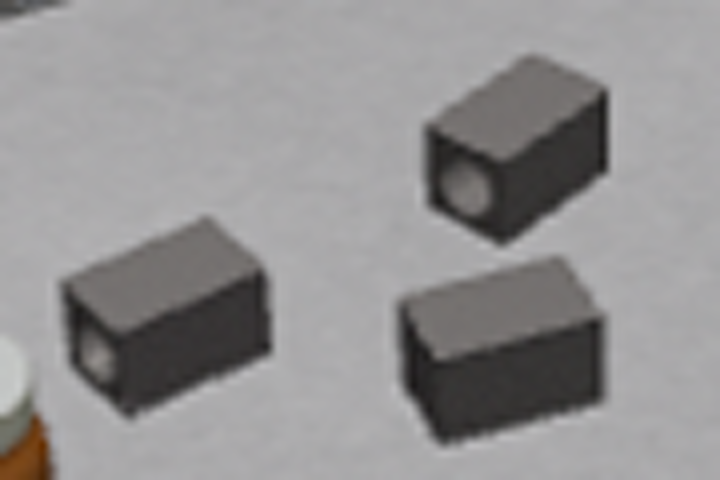

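View pics/scc2.png

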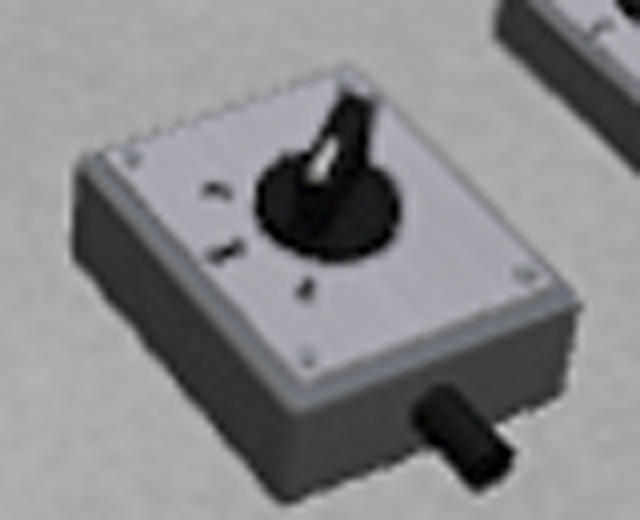

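```bash
python3 - <<'E'
from h import *
t=env.camera_info('top'); s=env.camera_info('scene')
def c(pts,x,y,k): return (np.array(pts,float)+0.5)/k-0.5+[x,y]
np.set_printoptions(precision=4,suppress=True)
P=px2w(t,c([(180,70),(468,163),(382,410),(88,315)],95,175,6),.049)
print('box',P[:,:2],P.mean(0)); 
for i in range(4): print(np.linalg.norm(P[i]-P[(i+1)%4]))
d=(P[0]+P[1]-P[2]-P[3]);print('yaw x',np.arctan2(d[1],d[0]))
print('skirt',px2w(t,c([(270,238)],95,175,6),.057))
m=px2w(t,c([(311,137),(302,163),(233,153),(242,175),(345,210),(365,198)],95,175,6),.049);print('marks',m)
ctr=P.mean(0)
for q in m: print(np.arctan2(*(q-ctr)[1::-1]))
pt=px2w(t,c([(228,172),(248,217)],95,175,6),.084);print('ptr',pt,np.arctan2(*(pt[0]-pt[1])[1::-1]))
B=px2w(t,c([(102,207),(180,238),(131,350),(57,325)],240,140,5),.04)
print('bush',B,B.mean(0));
for i in range(4): print(np.linalg.norm(B[i]-B[(i+1)%4]))
d=(B[0]+B[1]-B[2]-B[3]);print('yaw',np.arctan2(d[1],d[0]))
print('in scene',w2px(s,[B.mean(0)]))
for p in [(304,167),(298,233)]: q=px2w(t,p,.04);print(p,q,w2px(s,q))
T=px2w(t,[(401,183),(460,200),(440,276),(379,260)],.022);print('tray',T,T.mean(0))
for n,p,z in [('jar',(291,112),.075),('collar',(190,136),.03),('pinkbox',(118,125),.05),('small',(138,292),.03),('wr',(333,124),.005),('wr',(391,132),.005)]: print(n,px2w(t,p,z))
print('S',s['extrinsics'][0][3])
# scene crosscheck of box corners
print(w2px(s,P))
E
```

```text
box [[0.5701 0.3666]
 [0.5356 0.2484]
 [0.436  0.2776]
 [0.4703 0.3973]] [0.503  0.3225 0.049 ]
0.12307820233469881
0.10379086078913378
0.12449101453282428
0.10440612864688296
yaw x -0.29199899118247996
skirt [[0.5024 0.3242 0.057 ]]
marks [[0.5444 0.312  0.049 ]
 [0.5338 0.315  0.049 ]
 [0.537  0.343  0.049 ]
 [0.5283 0.3389 0.049 ]
 [0.5153 0.2967 0.049 ]
 [0.5204 0.2889 0.049 ]]
-0.24782159879666102
-0.2378266399193614
0.5437352660690685
0.5761911236722481
-1.1255775118650422
-1.0932483965128268
ptr [[0.5247 0.3356 0.084 ]
 [0.5073 0.3267 0.084 ]] 0.4723475611923161
bush [[0.5937 0.0404 0.04  ]
 [0.5795 0.0021 0.04  ]
 [0.5241 0.0244 0.04  ]
 [0.5352 0.0604 0.04  ]] [0.5581 0.0318 0.04  ]
0.04081105107255927
0.05971678942031799
0.03772997674455936
0.06176935465211431
yaw -0.3555492331756686
in scene [[282.5755 227.3018]]
(304, 167) [[ 0.6315 -0.066   0.04  ]] [[241.1424 222.8983]]
(298, 233) [[ 0.4696 -0.0544  0.04  ]] [[285.0397 202.5493]]
tray [[ 0.6023 -0.3097  0.022 ]
 [ 0.5639 -0.4589  0.022 ]
 [ 0.3747 -0.4054  0.022 ]
 [ 0.4104 -0.2544  0.022 ]] [ 0.4878 -0.3571  0.022 ]
jar [[ 0.7585 -0.0298  0.075 ]]
collar [[0.7038 0.2173 0.03  ]]
pinkbox [[0.7217 0.3928 0.05  ]]
small [[0.3185 0.3241 0.03  ]]
wr [[ 0.7529 -0.1406  0.005 ]]
wr [[ 0.737  -0.2896  0.005 ]]
S 1.2616496478034875
[[371.8145 288.1372]
 [344.8926 258.077 ]
 [377.7475 246.2755]
 [406.5946 274.7029]]
```

```bash
cat >> h.py <<'E'
def pose():
    o=env.observe(); return np.array(o['tool_pos']),R.from_quat(o['eef_rot']),o
def down(yaw): # tool y down, tool x at world yaw
    x=np.array([np.cos(yaw),np.sin(yaw),0]);y=np.array([0,0,-1.]);return R.from_matrix(np.c_[x,y,np.cross(x,y)])
def row(p,r,p0=None,r0=None):
    a,b,_=pose(); p0=a if p0 is None else p0; r0=b if r0 is None else r0
    sh=r0.inv().apply(np.asarray(p)-p0)/.3; ro=(r0.inv()*r).as_rotvec()/1.5
    print('row',np.round(sh,4).tolist(),np.round(ro,4).tolist()); return sh,ro
E
python3 - <<'E'
from h import *
np.set_printoptions(precision=4,suppress=True)
p,r,o=pose(); print(r.as_matrix(), o['time'])
w=np.array(env.camera_info('wrist')['extrinsics']); print(r.inv().apply(w[:3,3]-p)); print(r.as_matrix().T@w[:3,:3])
for yaw in (-1.1,2.04): row([0.40,-0.35,.4],down(yaw)); 
E
```

```text
[[ 0.22   -0.0006  0.9755]
 [-0.9755  0.002   0.22  ]
 [-0.0021 -1.     -0.0001]] 0.15
[-0.0004  0.0312  0.0802]
[[ 1.     -0.0013 -0.    ]
 [-0.0004 -0.3133  0.9496]
 [-0.0012 -0.9496 -0.3133]]
row [-0.7339, 0.0133, 1.0441] [-0.0001, -0.166, -0.0014]
row [-0.7339, 0.0133, 1.0441] [0.002, 1.9295, -0.0001]
```

```bash
python3 - <<'E'
from h import *
row([0.40,-0.36,.4],down(-.75)); 
E
```

```text
row [-0.7014, 0.0132, 1.0367] [-0.0003, -0.3993, -0.0014]
```

{"name": "play_rows", "arguments": {"series": [[[-0.7,0,1,0,-0.4,0,-1],[-0.7,0,1,0,-0.4,0,-1],[-0.7,0,1,0,-0.4,0,-1],[-0.7,0,1,0,-0.4,0,-1],[-0.7,0,1,0,-0.4,0,-1],[-0.7,0,1,0,-0.4,0,-1],[-0.7,0,1,0,-0.4,0,-1],[-0.7,0,1,0,-0.4,0,-1]]]}}

```text
time: 0.95
tool_pos: [0.3939, -0.3572, 0.4047]
eef_rot: [-0.658, 0.255, -0.256, 0.661]
force: [1.0, -0.3, -0.1]
finger_gap: 0.997
```

```bash
python3 - <<'E'
from h import *
p,r,o=pose();print(p,o['qpos'],o['time'])
row([0.50,-.1,.4],down(.3)); 
E
```

```text
[ 0.39388676 -0.35722479  0.4047043 ] [ 0.90123516  0.17518765 -0.26587139  1.87023882  0.04752608  1.10251983
 -0.12110782] 0.95
row [-0.316, 0.0187, 0.872] [-0.0021, -0.6926, 0.0011]
```

{"name": "play_rows", "arguments": {"series": [[[-0.3,0,0.87,0,-0.7,0,-1],[-0.3,0,0.87,0,-0.7,0,-1],[-0.3,0,0.87,0,-0.7,0,-1],[-0.3,0,0.87,0,-0.7,0,-1],[-0.3,0,0.87,0,-0.7,0,-1],[-0.3,0,0.87,0,-0.7,0,-1],[-0.3,0,0.87,0,-0.7,0,-1]]]}}

```text
time: 1.65
tool_pos: [0.5027, -0.1046, 0.405]
eef_rot: [-0.697, -0.112, 0.111, 0.699]
force: [-0.0, -0.8, -0.2]
finger_gap: 1.002
```

```bash
python3 - <<'E'
from h import *
p,r,o=pose();print(p,o['qpos'],o['time'])
row([0.53,.12,.38],down(1.2)); 
E
```

```text
[ 0.50266357 -0.10458182  0.40495302] [ 0.64866113  0.16694662 -0.56800099  1.89885207  0.09727174  1.10236149
  0.36062319] 1.65
row [0.3201, 0.0853, 0.6826] [-0.0006, -0.5883, 0.002]
```

{"name": "play_rows", "arguments": {"series": [[[0.32,0.08,0.68,0,-0.59,0,-1],[0.32,0.08,0.68,0,-0.59,0,-1],[0.32,0.08,0.68,0,-0.59,0,-1],[0.32,0.08,0.68,0,-0.59,0,-1],[0.32,0.08,0.68,0,-0.59,0,-1],[0.32,0.08,0.68,0,-0.59,0,-1]]]}}

```text
time: 2.25
tool_pos: [0.5313, 0.1187, 0.3806]
eef_rot: [-0.582, -0.4, 0.399, 0.585]
force: [-0.5, 0.8, 0.2]
finger_gap: 0.996
```

```bash
python3 - <<'E'
from h import *
p,r,o=pose();print(p,o['qpos'],o['time'])
row([0.503,.323,.35],down(2.07)); 
E
```

```text
[0.53133837 0.11872716 0.38062783] [ 0.40278614  0.30841635 -0.80675357  1.84599355  0.2453427   1.09004175
  0.706765  ] 2.25
row [0.6006, 0.1049, 0.3336] [-0.0001, -0.5789, 0.0028]
```

{"name": "play_rows", "arguments": {"series": [[[0.6,0.1,0.333,0,-0.58,0,-1],[0.6,0.1,0.333,0,-0.58,0,-1],[0.6,0.1,0.333,0,-0.58,0,-1],[0.6,0.1,0.333,0,-0.58,0,-1],[0.6,0.1,0.333,0,-0.58,0,-1],[0.6,0.1,0.333,0,-0.58,0,-1],[0.6,0.1,0.333,0,-0.58,0,-1]]]}}

```text
time: 2.95
tool_pos: [0.507, 0.3174, 0.3499]
eef_rot: [-0.364, -0.605, 0.606, 0.365]
force: [-0.4, -0.6, -1.2]
finger_gap: 0.997
```

```bash
python3 - <<'E'
from h import *
p,r,o=pose();print(p,o['qpos'],o['time'])
import pickle
i=env.camera_info('wrist');cv2.imwrite("pics/w1.png",cv2.cvtColor(env.read_camera('wrist'),cv2.COLOR_RGB2BGR));pickle.dump(i,open('w1.pkl','wb'))
E
```

```text
[0.50701378 0.3173612  0.34992245] [ 0.1266469   0.52818179 -0.96840425  1.7408348   0.47574905  1.12977212
  1.06855261] 2.95
```

View pics/w1.png

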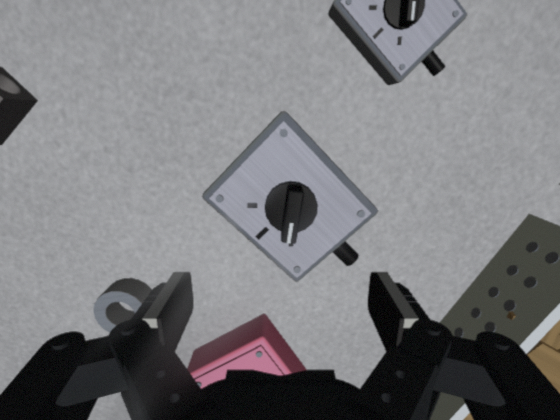

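The wrist view shows the large grey box, with the selector at (291,208), the pointer towards (290,243), the middle mark at (262,233), the last mark at (252,205) and the first mark hidden under the bar. Enlarging to measure it.

```bash
python3 - <<'E'
from h import *
crop('pics/w1.png','pics/w1c.png',195,105,190,190,4)
E
```

```text
(no output)
```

View pics/w1c.png

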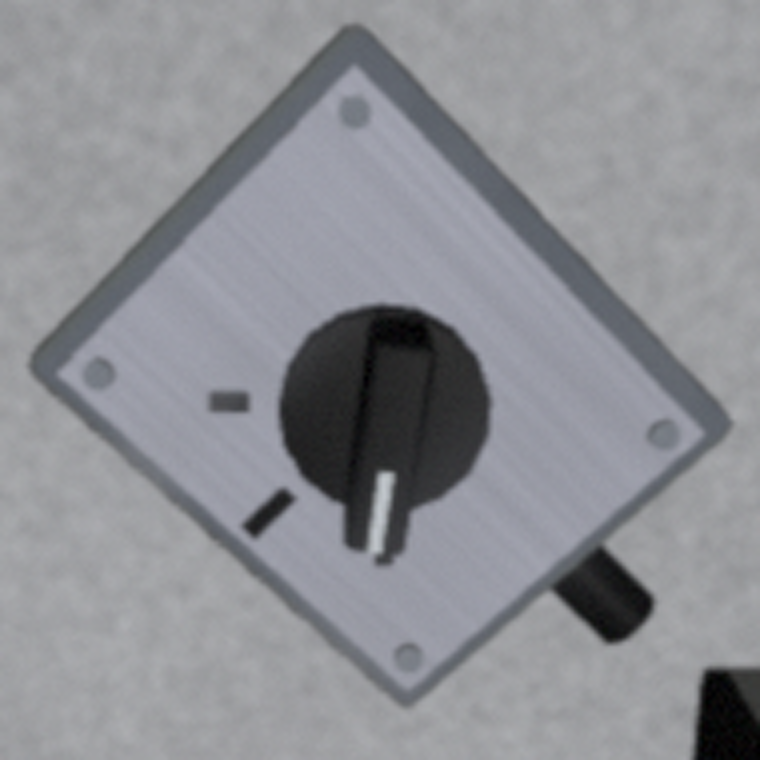

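```bash
python3 - <<'E'
from h import *
import pickle
np.set_printoptions(precision=4,suppress=True)
i=pickle.load(open('w1.pkl','rb'))
def c(pts): return (np.array(pts,float)+0.5)/4-0.5+[195,105]
for pts in ([(355,65),(710,432),(407,697),(55,373)],[(355,112),(663,434),(408,657),(98,373)]):
    P=px2w(i,c(pts),.049);print(P[:,:2],P.mean(0),[np.linalg.norm(P[k]-P[(k+1)%4]) for k in range(4)])
    e=P[3]+P[2]-P[0]-P[1]; f=P[1]+P[2]-P[0]-P[3];print(np.arctan2(e[1],e[0]),np.arctan2(f[1],f[0])-np.pi/2)
S=px2w(i,c([(385,407)]),.057);print('skirt',S)
A=S[0]
for m in [(289,492),(250,532),(213,402),(247,402)]:
    q=px2w(i,c([m]),.049)[0]-A;print(m,np.arctan2(q[1],q[0]),np.linalg.norm(q[:2]))
q=px2w(i,c([(289,492),(250,532)]),.049);q=q[1]-q[0];print('midmark dir',np.arctan2(q[1],q[0]))
b=px2w(i,c([(373,345),(434,348),(405,553),(347,547),(387,472),(377,555)]),.084)
print(b[:4].mean(0));e=b[2]+b[3]-b[0]-b[1];print('bar',np.linalg.norm(e)/2,np.arctan2(e[1],e[0]));e=b[5]-b[4];print('line',np.arctan2(e[1],e[0]))
for k in [(0,3),(1,2)]: e=b[k[1]]-b[k[0]];print(np.arctan2(e[1],e[0]))
E
```

```text
[[0.4394 0.2854]
 [0.4729 0.3965]
 [0.5667 0.3678]
 [0.5307 0.2565]] [0.5024 0.3265 0.049 ] [np.float64(0.1159882834736644), np.float64(0.09802413063184834), np.float64(0.11698077415315239), np.float64(0.09581546711003329)]
-0.3020350576412333 -0.3027035951945596
[[0.4479 0.2899]
 [0.4784 0.3871]
 [0.5567 0.3626]
 [0.5262 0.2651]] [0.5023 0.3262 0.049 ] [np.float64(0.10183672620645798), np.float64(0.08205852173091556), np.float64(0.10217684520898176), np.float64(0.08210849317501255)]
-0.30480348323387174 -0.30428806839705747
skirt [[0.5007 0.3255 0.057 ]]
(289, 492) -0.27275503481236013 0.03212972680151075
(250, 532) -0.2694200962995491 0.04600409774703977
(213, 402) -1.0546240720093611 0.03928590848885422
(247, 402) -1.0469188541105907 0.03147233843041709
midmark dir -0.26169744313039967
[0.5018 0.3261 0.084 ]
bar 0.04386930784245126 0.37012970079897917
line 0.38381395765897214
0.3685027740147743
0.37172945881521907
```

```bash
python3 - <<'E'
from h import *
p,r,o=pose();print(p,r.as_matrix()[:,0],o['time'])
row([0.502,.326,.236],down(1.943)); 
E
```

```text
[0.50743576 0.31660562 0.35005604] [-4.64202843e-01  8.85728897e-01  2.06483639e-04] 3.0
row [0.0361, 0.3802, 0.0011] [-0.0008, 0.0737, 0.0001]
```

{"name": "play_rows", "arguments": {"series": [[[0.036,0.2,0.001,0,0.074,0,-1],[0.036,0.2,0.001,0,0.074,0,-1],[0.036,0.2,0.001,0,0.074,0,-1],[0.036,0.2,0.001,0,0.074,0,-1]]]}}

```text
time: 3.4
tool_pos: [0.5027, 0.3261, 0.2916]
eef_rot: [0.399, 0.585, -0.584, -0.398]
force: [-0.2, 0.4, 0.0]
finger_gap: 1.001
```

```bash
python3 - <<'E'
from h import *
p,r,o=pose();print(p,r.as_matrix()[:,0],o['time'])
row([0.502,.326,.236],down(1.943)); 
E
```

```text
[0.50271735 0.3260543  0.29159067] [-3.65170247e-01  9.30940749e-01 -1.12538659e-04] 3.4
row [0.0007, 0.1853, 0.0025] [0.0007, 0.0011, -0.0001]
```

{"name": "play_rows", "arguments": {"series": [[[0.001,0.1,0.0025,0,0,0,-0.2],[0.001,0.185,0.0025,0,0,0,-0.2],[0.001,0.185,0.0025,0,0,0,0],[0.001,0.185,0.0025,0,0,0,1],[0.001,0.185,0.0025,0,0,0,1],[0.001,0.185,0.0025,0,0,0,1],[0.001,0.185,0.0025,0,0,0,1],[0.001,0.185,0.0025,0,0,0,1]]]}}

```text
time: 4.2
tool_pos: [0.5027, 0.3265, 0.2379]
eef_rot: [0.4, 0.585, -0.583, -0.397]
force: [-0.0, -2.3, 5.7]
finger_gap: 0.138
```

```bash
python3 - <<'E'
from h import *
p,r,o=pose();print(p,r.as_matrix()[:,0],o['qpos'],o['time'],o['force'],o['finger_gap'],o['wrist_torque'])
row([0.502,.326,.236],down(1.943)); 
row([0.502,.326,.236],down(1.571-.303)); 
cv2.imwrite("pics/w2.png",cv2.cvtColor(env.read_camera('wrist'),cv2.COLOR_RGB2BGR))
E
```

```text
[0.50267201 0.32648851 0.23786891] [-0.36474638  0.93110632 -0.00104774] [ 0.01420271  0.65291223 -0.84440858  1.80965451  0.59554235  0.94978829
  0.855018  ] 4.2 [-5.49062726e-03 -2.30218866e+00  5.72992643e+00] 0.13842066000491243 [-0.53485588  0.08206414 -0.01465589]
row [-0.0007, 0.0062, 0.0027] [0.0027, 0.0008, -0.0007]
row [-0.0007, 0.0062, 0.0027] [0.0028, 0.4508, 0.0002]
```

View pics/w2.png

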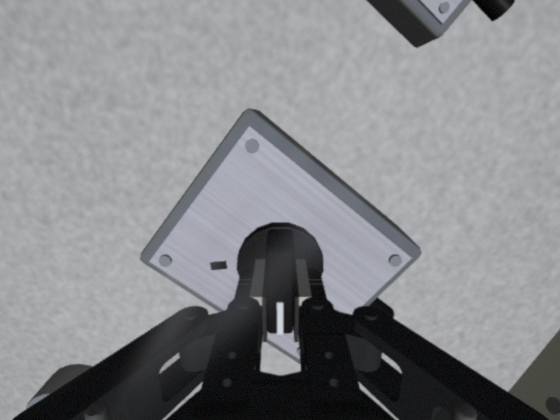

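{"name": "play_rows", "arguments": {"series": [[[0,-0.005,0,0,0.06,0,1],[0,-0.005,0,0,0.13,0,1],[0,-0.005,0,0,0.2,0,1],[0,-0.005,0,0,0.27,0,1],[0,-0.005,0,0,0.34,0,1],[0,-0.005,0,0,0.41,0,1],[0,-0.005,0,0,0.45,0,1],[0,-0.005,0,0,0.45,0,1],[0,-0.005,0,0,0.45,0,1]]]}}

```text
time: 5.15
tool_pos: [0.5027, 0.326, 0.2379]
eef_rot: [0.57, 0.421, -0.418, -0.569]
force: [3.4, -2.2, 1.8]
finger_gap: 0.135
```

```bash
python3 - <<'E'
from h import *
p,r,o=pose();print(p,r.as_matrix()[:,0],o['qpos'],o['time'],o['force'],o['finger_gap'],o['wrist_torque'])
x=r.as_matrix()[:,0];print(np.arctan2(x[1],x[0])-np.pi/2)
cv2.imwrite("pics/w3.png",cv2.cvtColor(env.read_camera('wrist'),cv2.COLOR_RGB2BGR))
E
```

```text
[0.50272898 0.32604289 0.23791035] [0.2959563  0.95520006 0.0016476 ] [-0.08416324  0.5974453  -0.70605722  1.81440322  0.48464237  0.90618921
  0.25935978] 5.15 [ 3.43187584 -2.21574341  1.83521748] 0.13533294179057043 [-0.31708671 -0.76822358 -0.02754095]
-0.30045693820676433
```

View pics/w3.png

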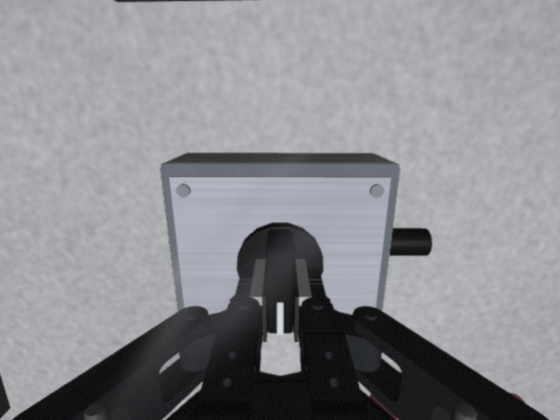

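The bar is now square to the box. I'll release it, rise and check.

{"name": "play_rows", "arguments": {"series": [[[0,-0.005,0,0,0.0,0,0],[0,-0.005,0,0,0,0,-0.5],[0,-0.005,0,0,0,0,-1],[0,-0.1,0,0,0,0,-1],[0,-0.25,0,0,0,0,-1],[0,-0.4,0,0,0,0,-1],[0,-0.4,0,0,0,0,-1],[0,-0.4,0,0,0,0,-1]]]}}

```text
time: 6.0
tool_pos: [0.5009, 0.3272, 0.3582]
eef_rot: [-0.569, -0.421, 0.419, 0.569]
force: [-1.0, -0.4, -0.4]
finger_gap: 0.998
```

```bash
python3 - <<'E'
from h import *
import pickle
p,r,o=pose();print(p,o['qpos'],o['time'],o['finger_gap'])
i=env.camera_info('wrist');cv2.imwrite("pics/w4.png",cv2.cvtColor(env.read_camera('wrist'),cv2.COLOR_RGB2BGR));pickle.dump(i,open('w4.pkl','wb'))
print(w2px(i,[[.502,.326,.084]]))
crop('pics/w4.png','pics/w4c.png',185,95,190,190,4)
row([0.54,.11,.33],down(1.215)); 
E
```

```text
[0.50094212 0.32718717 0.3581916 ] [-0.01163516  0.4490019  -0.79454471  1.73993239  0.35530689  1.09979955
  0.35117922] 6.0 0.998216196364141
[[278.3542491  215.61894124]]
row [-0.6503, 0.0883, -0.3385] [-0.0003, 0.0372, -0.0004]
```

View pics/w4c.png

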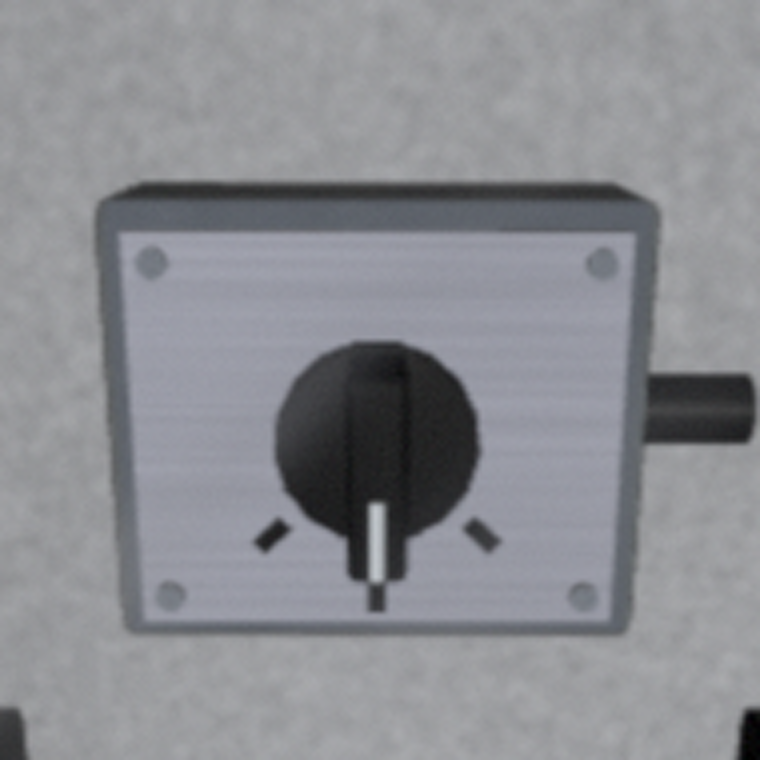

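The pointer line (377,545) runs straight into the middle mark (377,598), so the selector is at stop. Next is the bush.

{"name": "play_rows", "arguments": {"series": [[[-0.65,0.088,-0.34,0,0.037,0,-1],[-0.65,0.088,-0.34,0,0.037,0,-1],[-0.65,0.088,-0.34,0,0.037,0,-1],[-0.65,0.088,-0.34,0,0.037,0,-1],[-0.65,0.088,-0.34,0,0.037,0,-1],[-0.65,0.088,-0.34,0,0.037,0,-1]]]}}

```text
time: 6.65
tool_pos: [0.5409, 0.1035, 0.3269]
eef_rot: [-0.582, -0.398, 0.403, 0.583]
force: [-0.1, -0.0, 0.1]
finger_gap: 1.002
```

```bash
python3 - <<'E'
from h import *
import pickle
p,r,o=pose();print(p,o['qpos'],o['time'],o['finger_gap'])
row([0.556,.032,.31],down(1.215)); 
E
```

```text
[0.54085612 0.10352375 0.32690695] [ 0.35512888  0.37833877 -0.73010339  1.87780312  0.29804945  1.00369798
  0.70129004] 6.65 1.0023541078842055
row [-0.2043, 0.0569, -0.1326] [-0.003, -0.0064, -0.0037]
```

{"name": "play_rows", "arguments": {"series": [[[-0.2,0.057,-0.133,0,-0.005,0,-1],[-0.2,0.057,-0.133,0,-0.005,0,-1],[-0.2,0.057,-0.133,0,-0.005,0,-1],[-0.2,0.057,-0.133,0,-0.005,0,-1]]]}}

```text
time: 7.05
tool_pos: [0.5566, 0.0406, 0.3118]
eef_rot: [-0.578, -0.405, 0.406, 0.58]
force: [0.1, 1.0, 0.3]
finger_gap: 0.999
```

```bash
python3 - <<'E'
from h import *
import pickle
p,r,o=pose();print(p,o['qpos'],o['time'],o['finger_gap'])
i=env.camera_info('wrist');cv2.imwrite("pics/w5.png",cv2.cvtColor(env.read_camera('wrist'),cv2.COLOR_RGB2BGR));pickle.dump(i,open('w5.pkl','wb'))
q=w2px(i,[[.558,.032,.04]])[0];print(q)
E
```

```text
[0.55663751 0.04062378 0.31180085] [ 0.44406594  0.40680373 -0.70203884  1.87341918  0.31086513  0.97602869
  0.82746277] 7.05 0.9989454587510933
[270.7854998  221.33353989]
```

View pics/w5.png

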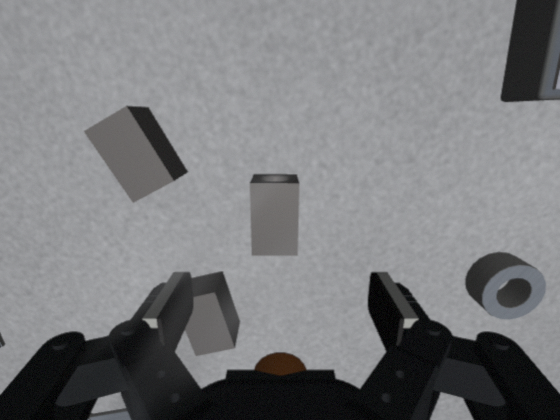

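The target bush is at (274,215), with the other two at (135,153) and (213,320). A hole shows on its upper end (274,178), which faces the robot. I'll confirm that in a crop and measure.

```bash
python3 - <<'E'
from h import *
crop('pics/w5.png','pics/w5c.png',225,160,100,110,6)
E
```

```text
(no output)
```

View pics/w5c.png

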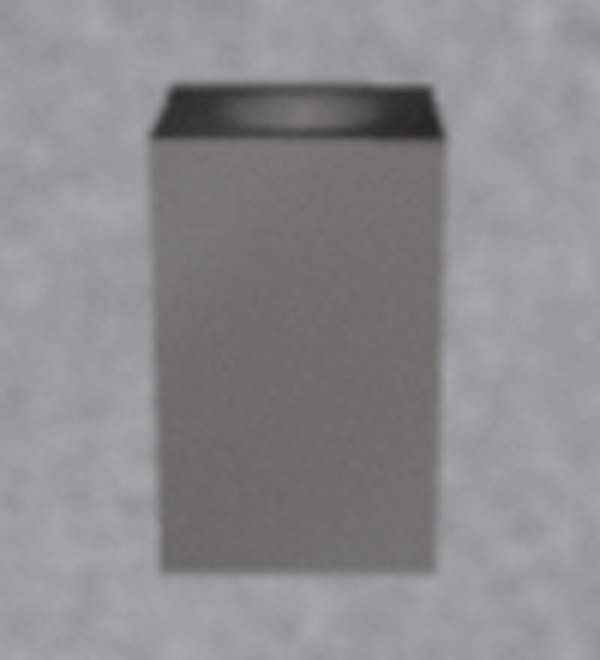

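```bash
python3 - <<'E'
from h import *
import pickle
np.set_printoptions(precision=4,suppress=True)
i=pickle.load(open('w5.pkl','rb'))
B=px2w(i,(np.array([(150,137),(445,137),(437,573),(161,573)],float)+.5)/6-.5+[225,160],.04)
c=B.mean(0);e=B[0]+B[1]-B[2]-B[3];y=np.arctan2(e[1],e[0]);print(B,c,[np.linalg.norm(B[k]-B[(k+1)%4]) for k in range(4)],y,y-np.pi/2)
p,r,o=pose();print(p,o['time']);x=r.as_matrix()[:,0];print(np.arctan2(x[1],x[0]))
row([c[0],c[1],.18],down(y-np.pi/2))
E
```

```text
[[0.5212 0.0277 0.04  ]
 [0.5347 0.0647 0.04  ]
 [0.595  0.0428 0.04  ]
 [0.5813 0.0053 0.04  ]] [0.558  0.0351 0.04  ] [np.float64(0.03940439226256808), np.float64(0.06410852768292241), np.float64(0.03986273942199097), np.float64(0.06410641784372262)] 2.789515482524758 1.2187191557298616
[0.5567 0.0418 0.3124] 7.1
1.2247109478908071
row [-0.0201, 0.4414, -0.0129] [-0.0016, 0.004, 0.0008]
```

{"name": "play_rows", "arguments": {"series": [[[-0.02,0.15,-0.013,0,0.004,0,-1],[-0.02,0.3,-0.013,0,0.004,0,-1],[-0.02,0.3,-0.013,0,0.004,0,-1],[-0.02,0.3,-0.013,0,0.004,0,-1]]]}}

```text
time: 7.5
tool_pos: [0.5583, 0.035, 0.2231]
eef_rot: [-0.579, -0.405, 0.405, 0.581]
force: [0.9, 0.6, 0.2]
finger_gap: 0.999
```

```bash
python3 - <<'E'
from h import *
p,r,o=pose();print(p,o['time'],o['qpos'])
row([.558,.035,.18],down(1.219))
E
```

```text
[0.55834008 0.03498137 0.22308599] 7.5 [ 0.39045222  0.53526914 -0.63355926  1.91750092  0.42055601  0.82571809
  0.75148716]
row [-0.0004, 0.1436, 0.0007] [-0.0017, 0.0004, 0.0005]
```

{"name": "play_rows", "arguments": {"series": [[[0,0.08,0,0,0,0,-1],[0,0.142,0,0,0,0,-1],[0,0.142,0,0,0,0,-1],[0,0.142,0,0,0,0,0],[0,0.142,0,0,0,0,0.5],[0,0.142,0,0,0,0,1],[0,0.142,0,0,0,0,1],[0,0.142,0,0,0,0,1],[0,0.142,0,0,0,0,1]]]}}

```text
time: 8.4
tool_pos: [0.5603, 0.0331, 0.1825]
eef_rot: [0.581, 0.405, -0.403, -0.58]
force: [-0.3, 0.3, 6.6]
finger_gap: 0.458
```

```bash
python3 - <<'E'
from h import *
p,r,o=pose();print(p,o['time'],o['qpos'],o['force'],o['finger_gap'])
E
```

```text
[0.5602953  0.03311138 0.18252138] 8.4 [ 0.35803717  0.59838859 -0.59166978  1.92584907  0.47641538  0.75563527
  0.70915279] [-0.27629736  0.27204469  6.62993708] 0.4577605716171865
```

{"name": "play_rows", "arguments": {"series": [[[0,-0.1,0,0,0,0,1],[0,-0.25,0,0,0,0,1],[0,-0.4,0,0,0,0,1],[0,-0.55,0,0,0,0,1],[0,-0.75,0,0,0,0,1],[0,-0.75,0,0,0,0,1]]]}}

```text
time: 9.0
tool_pos: [0.5608, 0.0338, 0.4125]
eef_rot: [0.583, 0.407, -0.4, -0.578]
force: [0.9, -0.8, -1.0]
finger_gap: 0.465
```

```bash
cat > kin.py <<'E'
import numpy as np, itertools
from scipy.optimize import least_squares
from scipy.spatial.transform import Rotation as R
D=[([1.25120455,0.38385282,0.043813,1.5995705,-0.01790438,1.1611444,-0.04987901],[0.14291169,-0.63360623,0.40327631],[-0.55175444,0.44230181,-0.44082063,0.55282305]),
([0.90123516,0.17518765,-0.26587139,1.87023882,0.04752608,1.10251983,-0.12110782],[0.39388676,-0.35722479,0.4047043],[-0.658,0.255,-0.256,0.661]),
([0.64866113,0.16694662,-0.56800099,1.89885207,0.09727174,1.10236149,0.36062319],[0.50266357,-0.10458182,0.40495302],[-0.697,-0.112,0.111,0.699]),
([0.40278614,0.30841635,-0.80675357,1.84599355,0.2453427,1.09004175,0.706765],[0.53133837,0.11872716,0.38062783],[-0.582,-0.4,0.399,0.585]),
([0.1266469,0.52818179,-0.96840425,1.7408348,0.47574905,1.12977212,1.06855261],[0.50701378,0.3173612,0.34992245],[-0.364,-0.605,0.606,0.365]),
([0.01420271,0.65291223,-0.84440858,1.80965451,0.59554235,0.94978829,0.855018],[0.50267201,0.32648851,0.23786891],[0.4,0.585,-0.583,-0.397]),
([-0.08416324,0.5974453,-0.70605722,1.81440322,0.48464237,0.90618921,0.25935978],[0.50272898,0.32604289,0.23791035],[0.57,0.421,-0.418,-0.569]),
([-0.01163516,0.4490019,-0.79454471,1.73993239,0.35530689,1.09979955,0.35117922],[0.50094212,0.32718717,0.3581916],[-0.569,-0.421,0.419,0.569]),
([0.35512888,0.37833877,-0.73010339,1.87780312,0.29804945,1.00369798,0.70129004],[0.54085612,0.10352375,0.32690695],[-0.582,-0.398,0.403,0.583]),
([0.35803717,0.59838859,-0.59166978,1.92584907,0.47641538,0.75563527,0.70915279],[0.5602953,0.03311138,0.18252138],[0.581,0.405,-0.403,-0.58])]
def fk(q,s,g):
    z=lambda a:R.from_euler('z',a); y=lambda a:R.from_euler('y',a)
    r=z(s[0]*q[0]+g[7]);p=np.array([0,0,g[0]]);p=p+r.apply([g[8],0,0])
    r=r*y(q[1]);p=p+r.apply([g[9],0,g[1]])
    r=r*z(s[1]*q[2])
    p=p+r.apply([g[2],0,0]);r=r*y(q[3]);p=p+r.apply([g[3],0,g[4]])
    r=r*z(s[2]*q[4]);r=r*y(q[5]);p=p+r.apply([g[5],0,g[6]])
    r=r*z(s[3]*q[6]+g[10])
    # tool: y along +z of flange
    return p,r*R.from_matrix(np.c_[[1,0,0],[0,0,1],[0,-1,0]])
def fit():
    best=None
    for s in itertools.product([1,-1],repeat=4):
        def f(g):
            out=[]
            for q,p,o in D:
                P,r=fk(q,s,g);out+=list((P-p)*3);out+=list((r.as_matrix()-R.from_quat(o).as_matrix()).ravel())
            return out
        for g7 in (0,np.pi):
          for g10 in (0,np.pi):
            m=least_squares(f,[.35,.4,0,0,.4,0,.12,g7,0,0,g10])
            if best is None or m.cost<best[0]: best=(m.cost,s,m.x)
    return best
if __name__=='__main__':
    b=fit();print(b)
    for q,p,o in D: P,r=fk(q,b[1],b[2]);print(np.round(P-p,4),(r.inv()*R.from_quat(o)).magnitude().round(4))
E
python3 kin.py; python3 - <<'E'
from h import *
p,r,o=pose();print(p,o['time'],o['qpos'].tolist(),o['eef_rot'].tolist(),o['force'],o['finger_gap'])
cv2.imwrite("pics/w6.png",cv2.cvtColor(env.read_camera('wrist'),cv2.COLOR_RGB2BGR))
E
```

```text
(np.float64(0.0007182306059766037), (-1, -1, -1, -1), array([ 0.28233036,  0.50738835, -0.03528861,  0.01847731,  0.51961351,
       -0.01904923,  0.1259842 , -0.06634548, -0.03127174,  0.03605993,
        3.07547764]))
[0.56080985 0.03382073 0.41254552] 9.0 [0.509585448565544, 0.29172056765455395, -0.7506082461268433, 1.7789774896704775, 0.22023660539132417, 1.1437196450189353, 0.9065924149407526] [0.5828090758057746, 0.4074618796774399, -0.40048305167653453, -0.5778596049976122] [ 0.87139547 -0.76325591 -0.96042384] 0.46491254891121336Traceback (most recent call last):
  File "kin.py", line 39, in <module>
    for q,p,o in D: P,r=fk(q,b[1],b[2]);print(np.round(P-p,4),(r.inv()*R.from_quat(o)).magnitude().round(4))
                                                              ^^^^^^^^^^^^^^^^^^^^^^^^^^^^^^^^^^^^^^^^^^
AttributeError: 'float' object has no attribute 'round'
```

View pics/w6.png

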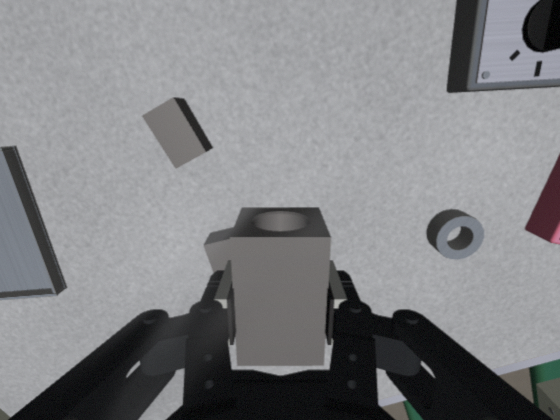

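The bush is held at (280,290), hole end visible at (280,220). Next I'll refine the kinematic model to choose a reachable tilt.

```bash
cat > kin2.py <<'E'
import numpy as np
from kin import D,R
from scipy.optimize import least_squares
D=D+[([0.509585448565544,0.29172056765455395,-0.7506082461268433,1.7789774896704775,0.22023660539132417,1.1437196450189353,0.9065924149407526],[0.56080985,0.03382073,0.41254552],[0.5828090758057746,0.4074618796774399,-0.40048305167653453,-0.5778596049976122])]
z=lambda a:R.from_euler('z',a); y=lambda a:R.from_euler('y',a)
A=R.from_matrix(np.c_[[1,0,0],[0,0,1],[0,-1,0]])*R.from_euler('y',0)
def fk(q,g):
    r=z(-q[0]+g[12]);p=np.array([0,0,g[0]])
    r=r*y(q[1]);p=p+r.apply([0,g[1],0])
    r=r*z(-q[2]);p=p+r.apply([g[2],g[3],g[4]])
    r=r*y(q[3]);p=p+r.apply([g[5],g[6],g[7]])
    r=r*z(-q[4]);r=r*y(q[5]);p=p+r.apply([g[8],g[9],g[10]])
    r=r*z(-q[6]+g[11])
    return p,r*A
def f(g):
    out=list(np.array(g[[1,2,3,5,6,8,9]])*.02)
    for q,p,o in D:
        P,r=fk(q,g);out+=list((P-p)*3);out+=list((r.as_matrix()-R.from_quat(o).as_matrix()).ravel())
    return out
m=least_squares(f,[.28,0,0,0,.5,0,0,.5,0,0,.12,np.pi,0]);G=m.x
if __name__=='__main__':
    print(m.cost,np.round(G,4))
    for q,p,o in D: P,r=fk(q,G);print(np.round(P-p,4),np.round((r.inv()*R.from_quat(o)).magnitude(),4))
E
python3 kin2.py
```

```text
8.680565066447065e-06 [ 3.0030e-01 -2.1200e-02  0.0000e+00 -9.8000e-03  4.9140e-01  0.0000e+00
 -9.8000e-03  5.0660e-01  0.0000e+00 -3.0000e-04  1.5000e-01  3.1418e+00
 -0.0000e+00]
[-0.  0. -0.] 0.0002
[ 0.  0. -0.] 0.0011
[ 0.  0. -0.] 0.0008
[ 0.  0. -0.] 0.0011
[ 0. -0.  0.] 0.001
[ 0. -0.  0.] 0.0011
[-0. -0.  0.] 0.0011
[0. 0. 0.] 0.0008
[0. 0. 0.] 0.001
[-0.  0.  0.] 0.0005
[ 0.  0. -0.] 0.0002
```

```bash
cat > plan.py <<'E'
from kin2 import *
lo=np.array([-2.61,-.41,-1.48,0,-1.57,.05,-2.85]);hi=np.array([2.61,2.15,1.57,2.5,4.71,1.97,2.85])
OFF=np.array([0,.1625,.003])
def target(th,C):
    t=np.array([np.cos(th),np.sin(th),0]);zz=np.array([0,0,1.]);r=R.from_matrix(np.c_[np.cross(t,zz),t,zz]);return C-r.apply(OFF),r
def ik(p,r,q0,w=.02,m=.1):
    def f(q):
        P,rr=fk(q,G);return np.r_[(P-p)*10,(rr.inv()*r).as_rotvec()*3,w*(q-q0)]
    s=least_squares(f,np.clip(q0,lo+m+.01,hi-m-.01),bounds=(lo+m,hi-m))
    P,rr=fk(s.x,G);return s.x,np.linalg.norm(P-p),(rr.inv()*r).magnitude()
if __name__=='__main__':
    q0=np.array(D[-1][0]);rng=np.random.default_rng(0)
    for C in ([.488,-.357,.26],[.488,-.357,.33]):
      for th in np.arange(-np.pi,np.pi,.4):
        p,r=target(th,np.array(C));best=None
        for k in range(12):
            s=q0 if k==0 else rng.uniform(lo,hi)
            q,e,a=ik(p,r,s,.002)
            if e<.003 and a<.01:
                d=np.abs(q-q0).max()
                if best is None or d<best[0]: best=(d,q)
        if best: print(C[2],round(th,2),np.round(best[0],2),np.round(best[1],2),'margin',np.round(np.minimum(best[1]-lo,hi-best[1]).min(),2))
E
python3 plan.py
```

```text
0.26 -2.34 1.38 [-0.06  0.87  0.27  1.55  0.95  1.87  2.29] margin 0.1
0.26 -1.94 1.22 [ 0.23  0.72 -0.23  1.83  1.38  1.87  2.13] margin 0.1
0.26 -1.54 1.36 [-0.52  0.67  0.61  2.16  1.43  1.24  2.  ] margin 0.34
0.26 -1.14 1.83 [-0.08  0.46  0.17  2.4   2.05  1.37  1.79] margin 0.1
0.26 0.06 1.69 [ 2.2   1.27 -1.37  2.24 -1.47  0.35  1.37] margin 0.1
0.26 0.46 1.54 [ 1.66  0.75 -0.66  1.98 -1.32  1.22  0.99] margin 0.25
0.26 0.86 1.18 [ 1.55  0.89 -0.65  1.67 -0.96  1.47  0.75] margin 0.5
0.26 1.26 0.95 [ 1.39  1.03 -0.66  1.37 -0.73  1.79  0.61] margin 0.18
0.33 -2.34 1.5 [-0.14  0.79  0.39  1.55  0.95  1.87  2.4 ] margin 0.1
0.33 -1.94 1.34 [ 0.2   0.6  -0.2   1.83  1.38  1.87  2.25] margin 0.1
0.33 -1.54 1.28 [-0.44  0.47  0.51  2.16  1.5   1.36  2.14] margin 0.34
0.33 -1.14 1.81 [0.   0.26 0.09 2.4  2.03 1.32 1.99] margin 0.1
0.33 0.06 3.79 [0.04 0.71 1.17 2.33 4.01 1.87 0.83] margin 0.1
0.33 0.46 1.61 [ 2.12  1.14 -1.38  1.96 -0.7   0.77  0.48] margin 0.1
0.33 0.86 1.23 [ 1.74  0.91 -0.95  1.67 -0.83  1.39  0.55] margin 0.53
0.33 1.26 1.01 [ 1.4   0.94 -0.69  1.38 -0.79  1.82  0.54] margin 0.15
```

```bash
python3 - <<'E'
from h import *
row([.49,-.2,.42],down(.25))
E
```

```text
row [-0.8116, -0.0305, -0.0503] [0.005, 0.644, 0.0051]
```

{"name": "play_rows", "arguments": {"series": [[[-0.81,-0.03,-0.05,0,0.64,0,1],[-0.81,-0.03,-0.05,0,0.64,0,1],[-0.81,-0.03,-0.05,0,0.64,0,1],[-0.81,-0.03,-0.05,0,0.64,0,1],[-0.81,-0.03,-0.05,0,0.64,0,1],[-0.81,-0.03,-0.05,0,0.64,0,1],[-0.81,-0.03,-0.05,0,0.64,0,1],[-0.81,-0.03,-0.05,0,0.64,0,1],[-0.81,-0.03,-0.05,0,0.64,0,1]]]}}

```text
time: 9.95
tool_pos: [0.4882, -0.2, 0.413]
eef_rot: [-0.701, -0.09, 0.092, 0.702]
force: [-0.2, -0.3, -0.9]
finger_gap: 0.456
```

```bash
python3 - <<'E'
from h import *
p,r,o=pose();print(p,o['time'],o['qpos'],o['force'],o['finger_gap'])
row([.40,-.45,.42],down(-.71))
E
```

```text
[ 0.48816079 -0.19999515  0.4129845 ] 9.95 [ 0.7699519   0.18179792 -0.50547844  1.85993804  0.09660262  1.12699349
  0.48773499] [-0.17299515 -0.30161396 -0.8562873 ] 0.4560421852254112
row [-0.4969, -0.0236, -0.7307] [-0.0004, 0.6454, -0.0021]
```

{"name": "play_rows", "arguments": {"series": [[[-0.5,-0.02,-0.73,0,0.645,0,1],[-0.5,-0.02,-0.73,0,0.645,0,1],[-0.5,-0.02,-0.73,0,0.645,0,1],[-0.5,-0.02,-0.73,0,0.645,0,1],[-0.5,-0.02,-0.73,0,0.645,0,1],[-0.5,-0.02,-0.73,0,0.645,0,1],[-0.5,-0.02,-0.73,0,0.645,0,1],[-0.5,-0.02,-0.73,0,0.645,0,1]]]}}

```text
time: 10.75
tool_pos: [0.3987, -0.4506, 0.4195]
eef_rot: [-0.663, 0.247, -0.246, 0.663]
force: [0.6, 0.8, -0.5]
finger_gap: 0.462
```

```bash
python3 - <<'E'
from h import *
from plan import target,ik
import pickle
p,r,o=pose();print(p,o['time'],o['qpos'],o['force'],o['finger_gap'])
q=o['qpos']
P1,r1=target(.86,np.array([.488,-.357,.28]))
# tilt path check
from scipy.spatial.transform import Slerp
sl=Slerp([0,1],R.concatenate([r,r1]))
for s in np.linspace(.2,1,5):
    q,e,a=ik(p+(P1-p)*s,sl(s),q,.02,.02);print(np.round(q,2),round(e,4),round(a,3))
row(P1,r1); row((p+P1)/2,sl(.5))
i=env.camera_info('wrist');cv2.imwrite("pics/w7.png",cv2.cvtColor(env.read_camera('wrist'),cv2.COLOR_RGB2BGR));pickle.dump(i,open('w7.pkl','wb'))
E
```

```text
[ 0.39870511 -0.45057589  0.41946605] 10.75 [ 0.96125387  0.29216924 -0.22001128  1.69231371  0.06817458  1.1664783
  0.01207159] [ 0.57602713  0.80666987 -0.52815994] 0.46182104214495734
[ 1.1   0.35 -0.28  1.7  -0.24  1.15  0.22] 0.0 0.0
[ 1.22  0.43 -0.36  1.7  -0.51  1.2   0.41] 0.0 0.0
[ 1.34  0.55 -0.43  1.7  -0.73  1.29  0.56] 0.0 0.0
[ 1.42  0.68 -0.5   1.7  -0.9   1.4   0.68] 0.0 0.0
[ 1.49  0.83 -0.57  1.68 -1.03  1.53  0.76] 0.0 0.0
row [0.023, 0.4748, -0.1112] [1.047, -0.0012, -0.0007]
row [0.0115, 0.2374, -0.0556] [0.5235, -0.0006, -0.0004]
```

View pics/w7.png

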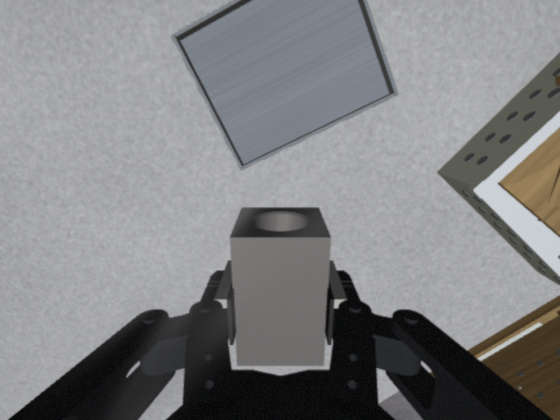

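```bash
python3 - <<'E'
from h import *
import pickle
i=pickle.load(open('w7.pkl','rb'))
T=px2w(i,[(175,36),(242,168),(398,93)],.022);print(T,(T[0]+T[2])/2,np.linalg.norm(T[0]-T[1]),np.linalg.norm(T[2]-T[1]))
E
```

```text
[[ 0.41671198 -0.25775872  0.022     ]
 [ 0.37459168 -0.40668448  0.022     ]
 [ 0.56360573 -0.45900916  0.022     ]] [ 0.49015886 -0.35838394  0.022     ] 0.15476756750936496 0.1961228804463191
```

Both views agree on the tray centre, about (0.489,-0.358). Now I'll tilt.

{"name": "play_rows", "arguments": {"series": [[[0,0.05,-0.01,0.08,0,0,1],[0,0.08,-0.02,0.17,0,0,1],[0.01,0.12,-0.03,0.26,0,0,1],[0.01,0.16,-0.04,0.35,0,0,1],[0.01,0.2,-0.05,0.43,0,0,1],[0.01,0.24,-0.055,0.52,0,0,1],[0.01,0.24,-0.055,0.52,0,0,1]]]}}

```text
time: 11.5
tool_pos: [0.3888, -0.4646, 0.3449]
eef_rot: [-0.36, 0.136, -0.321, 0.866]
force: [-0.6, -0.4, -2.1]
finger_gap: 0.459
```

```bash
python3 - <<'E'
from h import *
from plan import target
p,r,o=pose();print(p,o['time'],o['qpos'],o['force'],o['finger_gap'])
P1,r1=target(.86,np.array([.489,-.358,.28]));row(P1,r1)
E
```

```text
[ 0.38878615 -0.46464339  0.34485343] 11.5 [ 1.26621221  0.48449377 -0.3710881   1.71060961 -0.62870706  1.23895431
  0.4969606 ] [-0.57719482 -0.42700381 -2.06274768] 0.4594074413463335
row [0.0225, 0.1223, -0.1977] [0.5264, -0.0036, -0.001]
```

{"name": "play_rows", "arguments": {"series": [[[0.005,0.02,-0.03,0.08,0,0,1],[0.01,0.04,-0.07,0.17,0,0,1],[0.01,0.06,-0.1,0.26,0,0,1],[0.015,0.08,-0.14,0.35,0,0,1],[0.02,0.1,-0.17,0.44,0,0,1],[0.022,0.12,-0.198,0.526,-0.003,0,1],[0.022,0.122,-0.198,0.526,-0.003,0,1],[0.022,0.122,-0.198,0.526,-0.003,0,1],[0.022,0.122,-0.198,0.526,-0.003,0,1]]]}}

```text
time: 12.4
tool_pos: [0.386, -0.4811, 0.2826]
eef_rot: [-0.004, -0.002, -0.347, 0.938]
force: [-0.1, 0.8, -1.1]
finger_gap: 0.46
```

```bash
python3 - <<'E'
from h import *
from plan import target,OFF
p,r,o=pose();print(p,o['time'],o['qpos'],o['force'],o['finger_gap']);print('center',p+r.apply(OFF),r.as_matrix()[:,2])
P1,r1=target(.86,np.array([.489,-.358,.28]));row(P1,r1)
for n in('wrist','scene','top'): cv2.imwrite(f"pics/{n}8.png",cv2.cvtColor(env.read_camera(n),cv2.COLOR_RGB2BGR))
E
```

```text
[ 0.38596387 -0.48110151  0.28262943] 12.4 [ 1.46076878  0.80932512 -0.54120688  1.67288754 -1.04835871  1.54482919
  0.76518567] [-0.11657543  0.79616094 -1.13717753] 0.4602048550001186
center [ 0.49160378 -0.35760603  0.28470933] [-0.00168177  0.00888977  0.99995907]
row [-0.0076, -0.0065, -0.0187] [0.0038, 0.0047, -0.002]
```

View pics/wrist8.png

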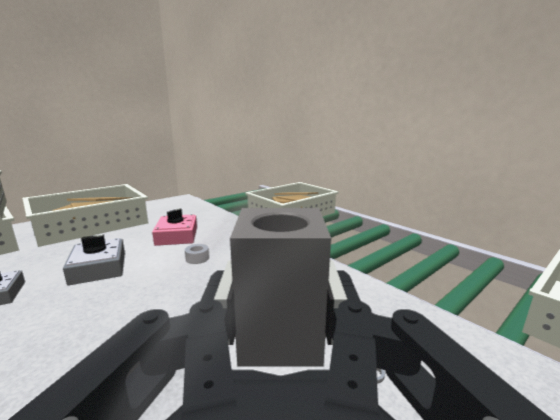

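View pics/scene8.png

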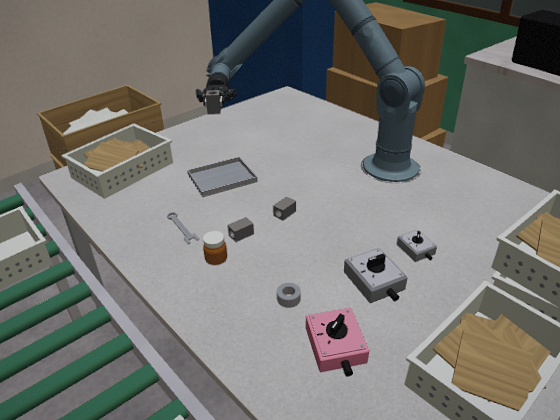

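View pics/top8.png

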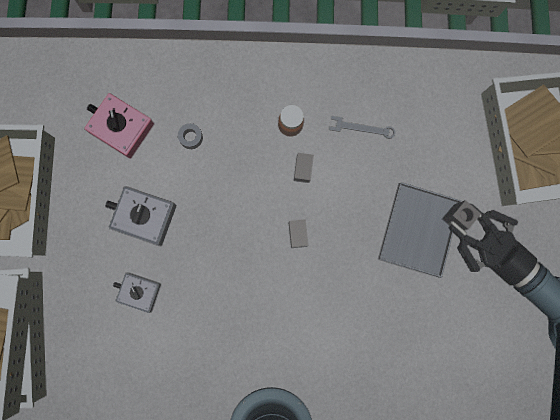

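```bash
python3 - <<'E'
from h import *
from plan import OFF
p,r,o=pose();c=p+r.apply(OFF);print(c)
print(w2px(env.camera_info('top'),[c+[0,0,.032]]),w2px(env.camera_info('scene'),[c]))
crop('pics/top8.png','pics/t8c.png',430,185,80,70,8)
crop('pics/scene8.png','pics/s8c.png',185,70,60,50,10)
i=env.camera_info('wrist'); print(w2px(i,c+np.array([[0,0,.032],[0,0,-.032]])))
E
```

```text
[ 0.49127152 -0.35785353  0.28475826]
[[465.97851531 214.12665491]] [[214.07880931 101.72382523]]
[[281.35522737 217.24712248]
 [280.29000917 333.1408836 ]]
```

View pics/t8c.png

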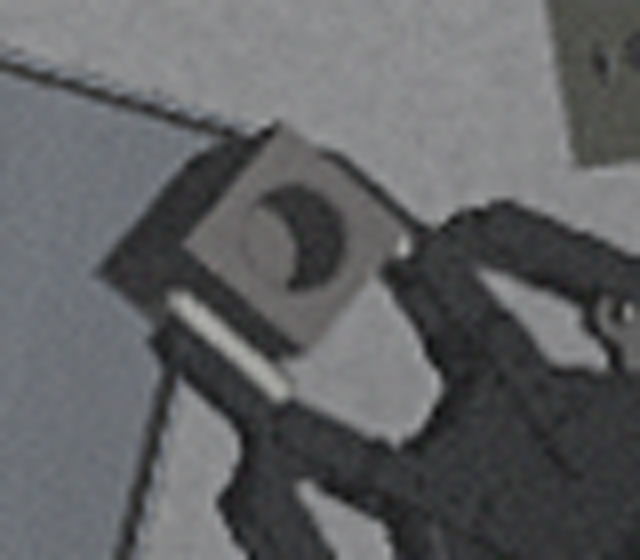

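View pics/s8c.png

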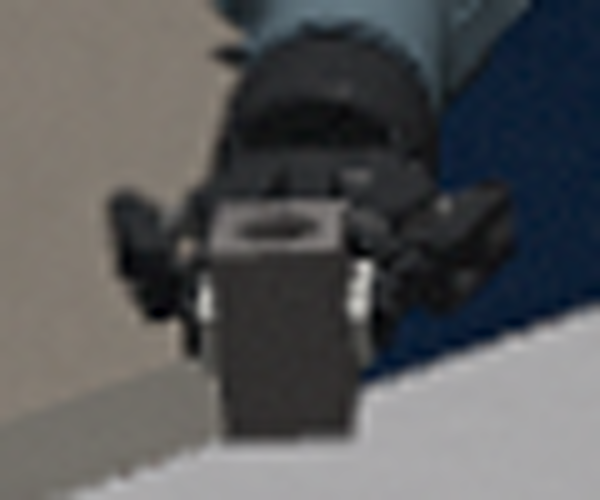

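The hole is up, and the bush appears at the predicted pixels: top (466,214), scene (214,102). I'll make a small final correction and let it settle.

{"name": "play_rows", "arguments": {"series": [[[-0.007,-0.004,-0.015,0.003,0.003,-0.001,1],[-0.007,-0.004,-0.015,0.003,0.003,-0.001,1],[-0.007,-0.004,-0.015,0.003,0.003,-0.001,1],[-0.007,-0.004,-0.015,0.003,0.003,-0.001,1],[-0.007,-0.004,-0.015,0.003,0.003,-0.001,1],[-0.007,-0.004,-0.015,0.003,0.003,-0.001,1],[-0.007,-0.004,-0.015,0.003,0.003,-0.001,1],[-0.007,-0.004,-0.015,0.003,0.003,-0.001,1]]]}}

```text
time: 13.35
tool_pos: [0.3824, -0.4811, 0.2763]
eef_rot: [0.001, -0.0, -0.348, 0.937]
force: [-0.0, 0.4, -1.0]
finger_gap: 0.457
```

```bash
python3 - <<'E'
from h import *
from plan import OFF
p,r,o=pose();print(p+r.apply(OFF),r.as_matrix()[:,2],np.abs(o['qvel']).max(),o['finger_gap'],o['time'])
cv2.imwrite("pics/w9.png",cv2.cvtColor(env.read_camera('wrist'),cv2.COLOR_RGB2BGR))
E
```

```text
[ 0.48848185 -0.35797564  0.27971145] [-0.00148284 -0.00242727  0.99999595] 0.0014024910678645127 0.4568880141490585 13.35
```

View pics/w9.png

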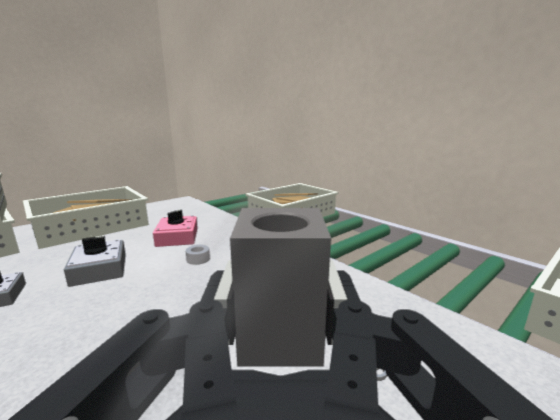

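The bush is held square with the hole up at (280,222), and it's still. Handing in.

```bash
python3 -c "
from bench import env
print(env.close_job())"
```

```text
the job is handed in; nothing more can be done
None
```

The job is done and handed in at about 13.4 s of the 51 s allowed; no verdict was reported.

- **Selector:** I turned the large grey box's selector to stop. In the wrist image taken after letting go, the pointer line runs straight into the middle mark. While the bar was gripped, the tool's direction was within about 0.003 rad of the box's axis.
- **Bush:** I picked up the leftmost of the three. I saw the hole in the end facing the robot before gripping it, and turned that end up.
- **Final pose:** From the arm's pose, the bush's axis is about 0.2° off vertical. Its centre is at (0.488, -0.358, 0.280) m, within about 2 mm of the tray centre as measured from two cameras. Its underside is about 25 cm above the table. Joint speeds were about 0.001 rad/s, and the fingers were still closed on it.
- **Other things:** In the last overhead picture the jar, wrench, collar and the other two bushes are where they started.

**Disagreements:** The measured arm pose lagged the commanded one by several millimetres during the moves, so I re-measured before gripping the bush and at the end. The first overhead measurements also came out up to 6 mm short of the given sizes; closer wrist views settled the box and the bush. The tray's sides still read 4–5 mm short in both views, though its centre agreed within about 3 mm.

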